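Touch off a pump casting and set its locating pin

TASK

Take the square-headed steel pin from the wooden holder and use its shank to touch off the pump casting, with a light steady push of about half a second each time: first on the long side that faces the robot, near its left end, then on the same side near its right end, then on the middle of the casting's right-hand end. From these three touches work out where the bore lies, lower the pin into it until its flange is flush on the casting, and let go. Be gentle with the casting throughout and leave the other things alone.

Things in the scene. Friction and masses are not known exactly. Their poses are not given: they have to be found in the camera images.
- pin: Locating pin, loose, steel, 240 g, upright in one hole of the holder; the only one with a SQUARE head. Origin: centre of the shank's lower end, z up. Shank 16 mm diameter, 45 mm long (lowest 3 mm chamfered), then a flange 34 mm diameter, 5 mm thick, then the head 24 x 24 x 40 mm tall (50 to 90 mm over the origin), sides along the pin's x and y. At the start its origin is 15 mm over the bench.
- fixture: Dark steel plate fixed to the bench, 180 mm (x) x 210 mm (y) x 15 mm, carrying the pump casting. Origin: centre of its underside, on the bench; z up, x away from the robot, y to the left seen from the robot, yawed by up to 0.25 rad. The casting's back has a pipe stub, its back and left end hold-down feet 20 mm high; its top is flat.
- plate_top (a point): Centre of the plate's top, 15 mm over the fixture's origin; nominal place of the casting's underside centre. The casting is an aluminium block 90 mm (fixture x) x 150 mm (y) x 50 mm tall. It is NOT measured: it is screwed down off nominal by up to 10 mm in x, 8 mm in y and 0.10 rad in yaw. Rigid: a push over 20 N on it or the plate is a fault, 2 to 6 N is a proper touch.
- front_left (a point): First touch, nominal: on the casting's front side (150 mm long, faces the robot, -x; flat, upright, clear), 45 mm left (+y) of the plate's middle, 43 mm over the bench, 22 mm below the casting's top. A fixed point of the plate, so the real face lies up to 15 mm nearer or farther. Touch with the shank's lower end 5 to 45 mm below the casting's top, clear of the plate.
- front_right (a point): Second touch, nominal: on the same front side, 45 mm right (-y) of the plate's middle, same height. Anywhere 20 to 65 mm from the middle will do. A fixed point of the plate, like front_left.
- right_end (a point): Third touch, nominal: middle of the casting's right-hand end (90 mm long, -y; flat, upright, square to the front side, clear), pushed towards +y, same height; within 25 mm of the plate's middle line. A fixed point of the plate; the real face lies up to 12 mm nearer or farther.
- bore_nominal (a point): Nominal mouth of the bore, on the casting's top, 65 mm over the bench; a fixed point of the plate, so the real bore is up to 16 mm off. Bore: 17.5 mm diameter, upright, right through, the only open hole. Its axis lies 55 mm behind the front side and 95 mm from the right-hand end, square to them (casting centre +10 mm x, +20 mm y). Pin home: its origin 20 mm over the bench.
- holder: Wooden block, fixed, 200 mm (x) x 70 mm (y) x 60 mm tall, origin at the centre of its underside; three 23 mm holes at x = -60, 0 and +60 mm hold three steel plugs in any order, hanging by their flanges, shanks loose. Its row runs roughly away from the robot, yawed by up to 0.25 rad.
- round_plug: Bystander in the holder: plug with a round head 24 mm diameter, 90 mm long in all, flange like the pin's. Origin at its lower end. Leave it.
- tbar_plug: Bystander in the holder: plug with a T-bar head, the bar 46 mm long along its x, 84 mm long in all, flange like the pin's. Origin at its lower end. Leave it.
- wrench: Bystander: steel wrench lying on the bench beyond the fixture. Leave it.
- brush: Bystander: paint brush lying left of the fixture. Leave it.
- paint_tin: Bystander: paint tin 84 mm diameter, 100 mm tall, back left. Leave it.
- screwdriver: Bystander: screwdriver lying back right. Leave it.
- collar: Bystander: dark steel collar 60 mm diameter, 18 mm tall, near left. Leave it.
There are look-alikes about, which are no part of the job. What is shaped like the pin but blue or orange is not meant.

How it is judged:
By the outcome, as a careful person would: the job done as asked, in the order asked, and still so for the second after the job is handed in, with the robot touching nothing.
It also fails if it takes over 72 s, if anything falls off the work surface, if the arm or the gripper's body presses on something with over 40 N, if the wrist force passes 120 N, or if a joint passes its speed limit or range.

ROBOT

A 6-joint arm with a two-finger parallel gripper is mounted at the origin on the work surface. World frame = base frame: x ahead of the robot, y to its left, z up, the work surface at z = 0. Lengths are in mm, angles in degrees, forces in N, time in s.
With the tool pointing down it reaches from about 275 to 825 mm from the base axis. Payload 5.2 kg.
Tool frame: the origin (TCP) lies on the centre line of the jaws, within the pads' length; the fingertips stand 22 mm ahead of it and the grasp point (between the pads) lies 3 mm ahead of it; x points along the fingers, z is the direction in which the jaws open and shut, and the axes are right-handed (so a half turn about x gives the same grasp; the last joint's range is limited). The gripper opens to 93 mm and grips with 3 to 60 N. Pads are 15 mm wide; open, the fingers measure 128 mm over their backs; the gripper's body (75 mm by 188 mm) begins 65 mm behind the grasp point.
Start: joints at [60.115, 14.817, 87.949, -0, 77.235, -11.62], TCP at [172.363, 522.299, 240.653] pointing down, gripper open.
Joint ranges: [-179.93, 179.93], [-52.35, 119.4], [10.71, 147.94], [-69.91, 249.91], [12.55, 155.21], [-178.61, 178.61]. Speed limits (degrees/s): [147.25, 147.25, 180, 180, 180, 180].

INTERFACE

Orientations are given as a 3x3 rotation matrix whose columns are the frame's x, y, z axes.
In Python, from station import state, read_camera, camera_info, close_job gives the robot as it stands.
- The arm moves only by the tool drive_tool, never from a script. Its argument "rows" is a list of rows, each an object with "offset": the shift along the tool's x, y, z in mm, a list of three; "turn": the turn about the tool's x in degrees. In form: [{"offset": [tx, ty, tz], "turn": turn}, ...]. A call has 1 to 8 rows; each row is the pose to reach, as a shift and turn from the pose commanded when the call began, along the tool's axes at that moment; what a row does not reach only later rows make up. A row lasts 1/12 s, in which the tool goes at most 41.7 mm and 7.16 degrees, less where a joint would pass 70% of its speed; a pose out of reach is approached as far as the arm can. A call with a gripper value outside its range is refused whole. "claw" is the finger opening in mm, from 0 to 93, set as the call begins (left out, the last holds). The fingers move at their own pace and stop on an object; "force" is the grip in N (left out, the last holds). Time passes only in rows, so rows that repeat a pose let the fingers close. It gives the time, the measured TCP pose, the force and the opening at its end, in the units of the state.
- state(): the state, without advancing time (a new reading comes with each control period).
- read_camera(name): name is "scene" or "top" or "wrist"; returns the picture (420x560x3 uint8, red, green, blue); there is no depth.
- camera_info(name): a dict with "fx", "fy", "cx", "cy" (pixels), "dist" ([k1, k2, p1, p2, k3] as OpenCV has them; the pictures are not rectified), "R" (3x3) and "t" (3): a world point X has camera coordinates R X + t. Camera axes: x right, y down, z forward; pixel columns grow to the right and rows downward; lengths in mm; the calibration is good to about 2 mm. A picture is of the moment at which its call begins: read the wrist's pose just before it. camera_info takes no time and is no camera call; for the wrist camera it gives the pose at the moment of the call.
- close_job(): hands the job in, once; it reports no verdict.
The state is a dict: "time": time; "joint_positions": joint angles; "joint_velocities": joint speeds; "effort": joint torques, N m; "position": TCP position; "tool_rot": TCP orientation; "force": force on the tool from outside, world axes, zero at the start; "torque": the same for the moment, N m; "grip_width": finger opening in mm.
Only numpy, scipy, OpenCV 4.12 (cv2) and the standard library are available. Lean on these libraries where they do the work, as an engineer would, in place of code of your own. Each camera call takes 0.05 s, during which the arm holds its last target.

## Working session

There is one attempt and no reset: what is moved stays moved. The work goes in short steps, Python scripts to look and compute and a tool call to move; the robot and the scene stay as the last step left them, time stands still between calls to the robot, and variables do not carry over. Pictures are saved under pics/ and viewed, and the job is handed in when it is done.

Besides the shell and the picture viewer there is one more tool, called after "Request:" as name([rows], argument=value, ...), one row to a line, values as JSON. drive_tool: Moves the arm, as the interface text tells. Its arguments: {"type":"object","properties":{"rows":{"type":"array"},"claw":{"type":"number"},"force":{"type":"number"}},"required":["rows"]}

```bash
ls; mkdir -p pics
python3 - <<'E'
from station import *
import cv2,json
s=state();print(s)
for n in("scene","top","wrist"):
    i=camera_info(n);print(n,i)
    cv2.imwrite(f"pics/{n}0.png",read_camera(n)[:,:,::-1])
E
```

```text
pics
{'time': 0.0, 'joint_positions': array([ 6.01142955e+01,  1.48614221e+01,  8.80093525e+01, -9.43201876e-04,
        7.72338055e+01, -1.16188572e+01]), 'joint_velocities': array([ 0.02577353,  0.01703404, -0.00048947, -0.06782922, -0.00080269,
       -0.03733177]), 'effort': array([-2.71158868e-03, -4.37303030e+01, -2.83995956e+01,  7.17433565e-02,
        4.12822003e-02, -1.27085314e-04]), 'position': array([172.12054144, 521.85734194, 239.80943115]), 'tool_rot': array([[-8.95558060e-04, -9.49607989e-01,  3.13438773e-01],
       [-1.59054427e-03,  3.13439855e-01,  9.49606723e-01],
       [-9.99998334e-01,  3.51889710e-04, -1.79109713e-03]]), 'force': array([-0.30608906, -0.08664271,  0.02979135]), 'torque': array([-0.03849838,  0.00979876,  0.0060495 ]), 'grip_width': 92.51151205377315}
scene {'fx': 382.39672591432486, 'fy': 382.39672591432486, 'cx': 280.4574980567632, 'cy': 211.15580088795807, 'dist': array([-0.00955552,  0.        ,  0.        ,  0.        ,  0.        ]), 'R': array([[ 0.54483214,  0.83844625, -0.01287717],
       [ 0.5024276 , -0.33870116, -0.79551746],
    
[... 235 characters left out ...]
23, 0.        , 0.        , 0.        , 0.        ]), 'R': array([[-8.28231908e-02, -9.96563883e-01,  8.63650702e-04],
       [-9.75181856e-01,  8.08675374e-02, -2.06108681e-01],
       [ 2.05330627e-01, -1.79127951e-02, -9.78528725e-01]]), 't': array([  23.24986265,  511.55291278, 1002.01481062])}
wrist {'fx': 292.65878654323234, 'fy': 292.65878654323234, 'cx': 279.5935140479418, 'cy': 203.2687497295028, 'dist': array([-0.04745167,  0.        ,  0.        ,  0.        ,  0.        ]), 'R': array([[ 0.31303022,  0.94973847, -0.00298594],
       [ 0.90652615, -0.29784705,  0.29916129],
       [ 0.28323563, -0.09635335, -0.95419789]]), 't': array([-548.22408291,  -35.83183434,  393.03388496])}
```

View pics/scene0.png

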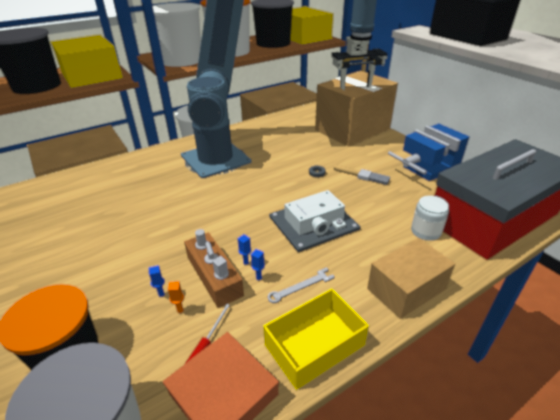

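View pics/top0.png

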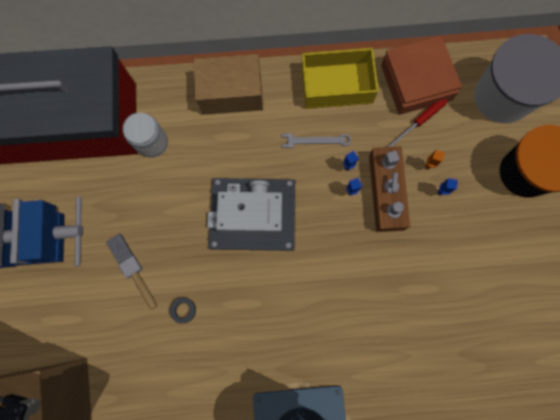

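View pics/wrist0.png

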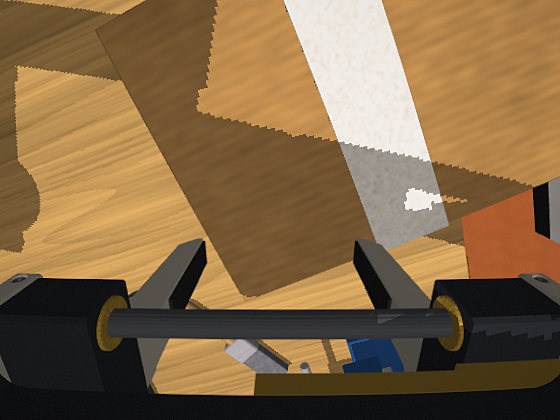

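```bash
cat > h.py <<'E'
import numpy as np,cv2
from station import *
def ray(i,u,v):
    K=np.array([[i['fx'],0,i['cx']],[0,i['fy'],i['cy']],[0,0,1]])
    p=cv2.undistortPoints(np.array([[[u,v]]],float),K,i['dist'])[0,0]
    R=np.array(i['R']);t=np.array(i['t'])
    return -R.T@t, R.T@np.array([p[0],p[1],1])
def onz(i,u,v,z):
    c,d=ray(i,u,v);return c+d*(z-c[2])/d[2]
def proj(i,X):
    K=np.array([[i['fx'],0,i['cx']],[0,i['fy'],i['cy']],[0,0,1]])
    return cv2.projectPoints(np.array(X,float).reshape(-1,1,3),cv2.Rodrigues(np.array(i['R']))[0],np.array(i['t']),K,i['dist'])[0][:,0]
E
python3 - <<'E'
import cv2
a=cv2.imread('pics/top0.png');b=cv2.imread('pics/scene0.png')
x=cv2.resize(a[135:245,335:465],None,fx=5,fy=5,interpolation=cv2.INTER_CUBIC);cv2.imwrite('pics/c1.png',x)
x=cv2.resize(b[220:310,170:280],None,fx=6,fy=6,interpolation=cv2.INTER_CUBIC);cv2.imwrite('pics/c2.png',x)
x=cv2.resize(a[165:260,195:310],None,fx=6,fy=6,interpolation=cv2.INTER_CUBIC);cv2.imwrite('pics/c3.png',x)
E
```

```text
(no output)
```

View pics/c1.png

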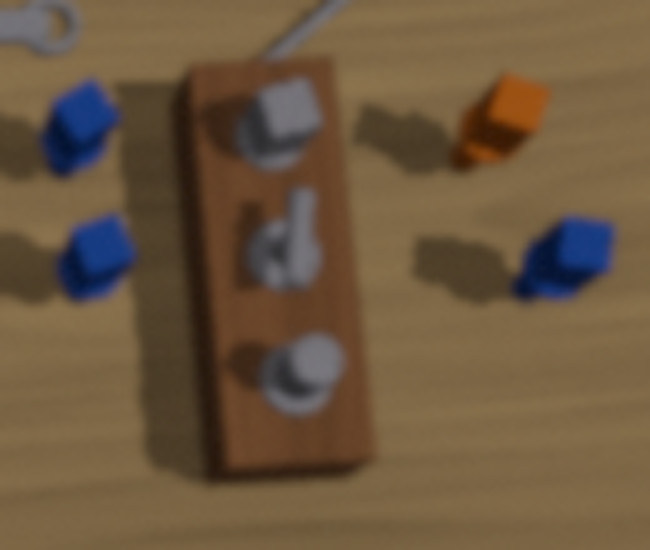

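View pics/c2.png

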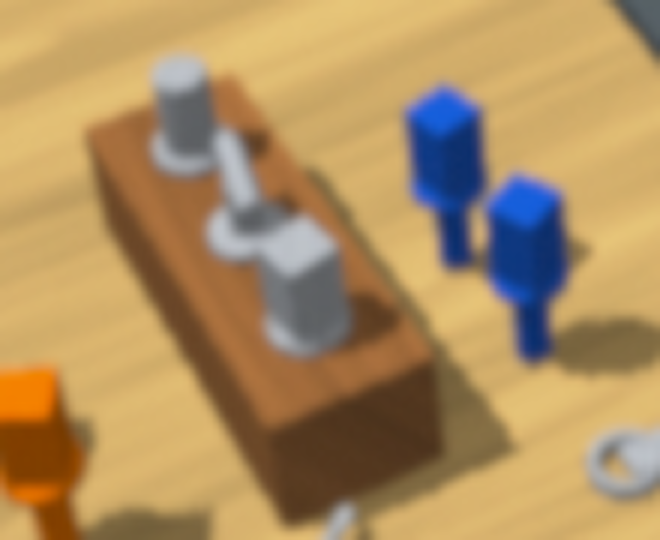

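View pics/c3.png

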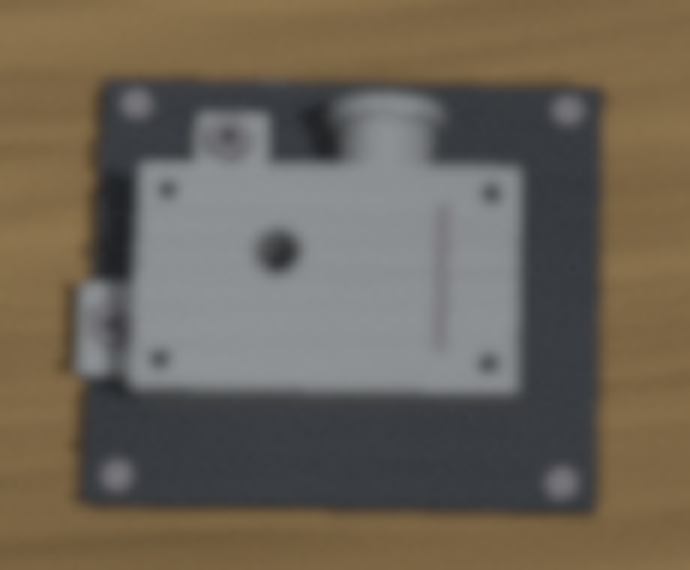

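Run:
```python
from h import *
T=camera_info('top');S=camera_info('scene')
f1=lambda x,y:(335+(x+.5)/5-.5,135+(y+.5)/5-.5)
f2=lambda x,y:(170+(x+.5)/6-.5,220+(y+.5)/6-.5)
f3=lambda x,y:(195+(x+.5)/6-.5,165+(y+.5)/6-.5)
P=lambda i,uv,z:np.round(onz(i,*uv,z),1)
hc=[(258,92),(308,78),(321,122),(272,138)]
print('head',[P(T,f1(*c),105)[:2] for c in hc])
print('head scene',[P(S,f2(*c),105)[:2] for c in [(260,245),(295,215),(337,242),(299,274)]])
print('holder',[P(T,f1(*c),60)[:2] for c in [(190,66),(333,57),(374,458),(226,472)]])
print('round',P(T,f1(318,361),105),'tbar',[P(T,f1(*c),99) for c in [(303,190),(299,282)]])
print('blues',P(T,f1(92,110),96), P(T,f1(104,242),96))
print('plate',[P(T,f3(*c),15)[:2] for c in [(101,80),(602,90),(597,513),(81,502)]])
print('cast',[P(T,f3(*c),65)[:2] for c in [(140,159),(523,165),(520,394),(130,388)]],'bore',P(T,f3(277,250),65))
```

```text
head [array([ 616.8, -252.2]), array([ 621.7, -276.2]), array([ 599.9, -279.4]), array([ 594.1, -255.8])]
head scene [array([ 600.8, -275.6]), array([ 593.3, -257.3]), array([ 615.6, -250.5]), array([ 623., -270.])]
holder [array([ 647.6, -232.5]), array([ 646.3, -302.4]), array([ 447.8, -295. ]), array([ 446.9, -225.1])]
round [ 487.4 -263.   105. ] tbar [array([ 569.7, -268.5,   99. ]), array([ 526.2, -260.9,   99. ])]
blues [ 617.5 -176.    96. ] [ 553.3 -174.4   96. ]
plate [array([617.4, 170.1]), array([595.9, -38.4]), array([419.2, -21.3]), array([441. , 186.4])]
cast [array([568.6, 148.3]), array([553.7,  -2.8]), array([462.2,   5.7]), array([477.1, 156.7])] bore [527.3  96.5  65. ]
```

Run:
```python
from h import *
s=state();W=camera_info('wrist');R=s['tool_rot'];p=s['position']
print(R.T@(-W['R'].T@W['t']-p), R.T@W['R'][2])
for d in(20,60,100,140,180):print(d,proj(W,p+R@[d,0,0]),proj(W,p+R@[d,-60,0]))
D=R.T@(np.array([608,-265,250])-p);print(D)
```

```text
[-144.18045127   83.55361879   -0.44907604] [ 0.95410533 -0.29946888 -0.00118692]
20 [[280.6227734  252.42182082]] [[280.48590328 330.79805543]]
60 [[280.51823583 227.98755608]] [[280.41342904 296.13038458]]
100 [[280.44415953 210.74974854]] [[280.35991861 270.80064594]]
140 [[280.38897561 197.9488689 ]] [[280.31889073 251.52450951]]
180 [[280.34629597 188.07213854]] [[280.2864772 236.3814089]]
[  -9.32605119 -660.52153479 -610.71869716]
```

Request:
drive_tool([
  {"offset": [-10,-30,-28],"turn": 0},
  {"offset": [-10,-60,-56],"turn": 0},
  {"offset": [-10,-90,-83],"turn": 0},
  {"offset": [-10,-120,-111],"turn": 0},
  {"offset": [-10,-150,-139],"turn": 0},
  {"offset": [-10,-180,-166],"turn": 0},
  {"offset": [-10,-210,-194],"turn": 0},
  {"offset": [-10,-240,-222],"turn": 0},
], claw=60, force=60)

```text
time: 0.82
position: [330.9, 234.5, 250.7]
tool_rot: [[0.0, -0.95, 0.313], [0.0, 0.313, 0.95], [-1.0, -0.0, 0.0]]
force: [1.0, 1.0, -1.0]
grip_width: 60.1
```

Request:
drive_tool([
  {"offset": [0,-30,-28],"turn": 0},
  {"offset": [0,-60,-56],"turn": 0},
  {"offset": [0,-90,-83],"turn": 0},
  {"offset": [0,-120,-111],"turn": 0},
  {"offset": [0,-150,-139],"turn": 0},
  {"offset": [0,-180,-166],"turn": 0},
  {"offset": [0,-210,-194],"turn": 0},
  {"offset": [0,-240,-222],"turn": 0},
])

```text
time: 1.48
position: [489.4, -51.8, 250.5]
tool_rot: [[-0.0, -0.949, 0.314], [0.0, 0.314, 0.949], [-1.0, 0.0, 0.0]]
force: [1.2, 0.6, -0.3]
grip_width: 59.8
```

Request:
drive_tool([
  {"offset": [0,-30,-28],"turn": -6},
  {"offset": [0,-60,-56],"turn": -12},
  {"offset": [0,-90,-83],"turn": -18},
  {"offset": [0,-120,-111],"turn": -24},
  {"offset": [0,-150,-139],"turn": -30},
  {"offset": [0,-180,-166],"turn": -30},
  {"offset": [0,-180,-166],"turn": -30},
])

```text
time: 2.07
position: [609.6, -270.7, 247.7]
tool_rot: [[-0.001, -0.98, -0.199], [-0.002, -0.199, 0.98], [-1.0, 0.001, -0.001]]
force: [-0.8, -0.0, -1.0]
grip_width: 59.5
```

Run:
```python
from h import *
s=state();W=camera_info('wrist');im=read_camera('wrist')[:,:,::-1]
cv2.imwrite('pics/w1.png',im);print(s['position'],s['tool_rot'])
np.savez('w1.npz',**{k:W[k] for k in W})
cv2.imwrite('pics/w1c.png',cv2.resize(im[100:300,190:370],None,fx=3,fy=3,interpolation=cv2.INTER_CUBIC))
```

```text
[ 609.60387715 -270.65280634  247.68105783] [[-0.00103083 -0.97998231 -0.19908194]
 [-0.00161893 -0.19908015  0.97998187]
 [-0.99999816  0.0013325  -0.00138131]]
```

View pics/w1c.png

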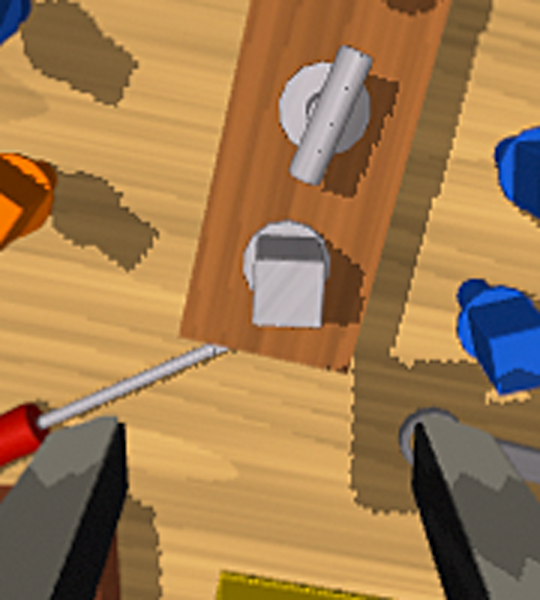

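Candidates (top view): the square grey head in the holder at (391,158); the blue ones at (351,160), (354,187) and (449,187) and the orange one at (436,158) stand outside it. The T-bar is at (394,183) and the round plug at (396,209). The enlarged wrist crop confirms the grey square head at the holder's far hole, wrist pixel (286,197), is the pin.

Run:
```python
from h import *
W=dict(np.load('w1.npz'));s=state()
q=[(257,262),(325,262),(322,327),(253,326)]
P=np.array([onz(W,190+(x+.5)/3-.5,100+(y+.5)/3-.5,105) for x,y in q]);print(P.round(1))
c=P.mean(0);print(c)
for a,b in((0,1),(3,2),(0,3),(1,2)):
  d=P[b]-P[a];print(np.linalg.norm(d).round(1),np.degrees(np.arctan2(d[1],d[0]))%90)
z=s['tool_rot'][:,2];print(np.degrees(np.arctan2(z[1],z[0]))%90)
t=np.array([c[0],c[1],90.]);print(s['tool_rot'].T@(t-s['position']))
```

```text
[[ 599.5 -278.2  105. ]
 [ 594.9 -255.8  105. ]
 [ 617.6 -251.8  105. ]
 [ 622.  -275.1  105. ]]
[ 608.52404175 -265.2186609   105.        ]
22.9 11.546161355452753
23.8 10.672098686911895
22.7 7.7874593588623755
23.1 10.005048246499246
11.507526459837806
[157.98141486  -0.94913738   1.80554031]
```

Run:
```python
from h import *
s=state();print(s['position'],s['time'],s['force'])
print(s['tool_rot'].T@(np.array([608.5,-265.2,90.])-s['position']))
```

```text
[ 608.32304127 -267.32685697  247.98038925] 2.1167 [-0.75179365 -0.08022854 -0.32421725]
[157.98148866  -0.92930181   1.82862232]
```

Request:
drive_tool([
  {"offset": [40,0,0],"turn": 1},
  {"offset": [80,0,0],"turn": 1},
  {"offset": [100,0,0],"turn": 1},
  {"offset": [110,0,0],"turn": 1},
  {"offset": [110,0,0],"turn": 1},
  {"offset": [110,0,0],"turn": 1},
])

```text
time: 2.62
position: [608.2, -263.3, 141.6]
tool_rot: [[0.001, -0.982, -0.187], [-0.0, -0.187, 0.982], [-1.0, -0.001, -0.0]]
force: [0.4, -0.4, 0.7]
grip_width: 60.2
```

Run:
```python
from h import *
s=state();W=camera_info('wrist');im=read_camera('wrist')[:,:,::-1]
print(s['position'],s['tool_rot'].T@(np.array([608.5,-265.2,90.])-s['position']))
np.savez('w2.npz',**{k:W[k] for k in W})
cv2.imwrite('pics/w2c.png',cv2.resize(im[100:340,160:400],None,fx=2.5,fy=2.5,interpolation=cv2.INTER_CUBIC))
```

```text
[ 608.16865072 -263.30217086  141.64663171] [51.64737208  0.05559587 -1.9057758 ]
```

View pics/w2c.png

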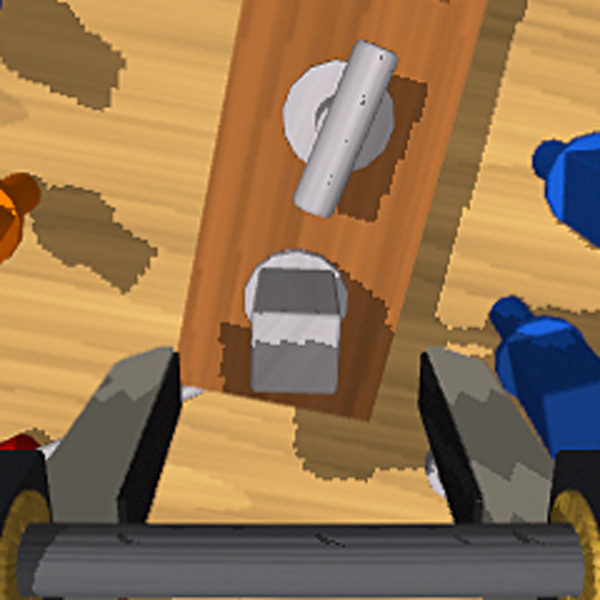

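Run:
```python
from h import *
W=dict(np.load('w2.npz'));s=state()
q=[(252,314),(340,315),(337,394),(251,393)]
P=np.array([onz(W,160+(x+.5)/2.5-.5,100+(y+.5)/2.5-.5,105) for x,y in q]);print(P.round(1))
c=P.mean(0);print(c,s['position'])
t=np.array([c[0],c[1],90.]);print(s['tool_rot'].T@(t-s['position']))
```

```text
[[ 599.  -278.7  105. ]
 [ 594.9 -255.7  105. ]
 [ 618.  -251.8  105. ]
 [ 622.1 -275.1  105. ]]
[ 608.51360342 -265.32778115  105.        ] [ 608.83459521 -263.84825587  142.75594867]
[52.75722374  0.70728376 -1.28733971]
```

Request:
drive_tool([
  {"offset": [15,0,-1.4],"turn": 0.5},
  {"offset": [35,0,-1.4],"turn": 0.5},
  {"offset": [45,0,-1.4],"turn": 0.5},
  {"offset": [50,0,-1.4],"turn": 0.5},
  {"offset": [51,0,-1.4],"turn": 0.5},
  {"offset": [51,0,-1.4],"turn": 0.5},
])

```text
time: 3.17
position: [608.7, -265.4, 90.6]
tool_rot: [[0.001, -0.984, -0.178], [-0.001, -0.178, 0.984], [-1.0, -0.001, -0.001]]
force: [-0.3, -0.7, 0.2]
grip_width: 60.0
```

Request:
drive_tool([
  {"offset": [0,0,0],"turn": 0},
  {"offset": [0,0,0],"turn": 0},
  {"offset": [0,0,0],"turn": 0},
  {"offset": [0,0,0],"turn": 0},
  {"offset": [0,0,0],"turn": 0},
  {"offset": [0,0,0],"turn": 0},
], claw=15, force=60)

```text
time: 3.67
position: [608.2, -265.2, 89.8]
tool_rot: [[0.0, -0.984, -0.178], [0.0, -0.178, 0.984], [-1.0, -0.0, 0.0]]
force: [-2.1, 3.5, 2.0]
grip_width: 24.7
```

Request:
drive_tool([
  {"offset": [-10,0,0],"turn": 0},
  {"offset": [-30,0,0],"turn": 0},
  {"offset": [-60,0,0],"turn": 0},
  {"offset": [-90,0,0],"turn": 0},
  {"offset": [-115,0,0],"turn": 5},
  {"offset": [-115,0,0],"turn": 10},
  {"offset": [-115,0,0],"turn": 16},
  {"offset": [-115,0,0],"turn": 16},
])

```text
time: 4.33
position: [608.1, -265.1, 205.6]
tool_rot: [[0.001, -0.995, 0.104], [-0.0, 0.104, 0.995], [-1.0, -0.001, -0.0]]
force: [0.6, 0.0, -3.7]
grip_width: 23.9
```

Run:
```python
from h import *
s=state();print(s['position'],s['tool_rot'],s['force'],s['torque'],s['grip_width'])
im=read_camera('wrist')[:,:,::-1];cv2.imwrite('pics/w3.png',im)
im=read_camera('scene')[:,:,::-1];cv2.imwrite('pics/s3.png',cv2.resize(im[120:320,150:350],None,fx=3,fy=3,interpolation=cv2.INTER_CUBIC))
R=s['tool_rot']
print('to standoff',R.T@(np.array([467.2-15*.995,127.2+1.5,205])-s['position']))
```

```text
[ 608.10470441 -265.13764848  205.57432882] [[ 5.03904397e-04 -9.94570128e-01  1.04067320e-01]
 [-3.58557661e-04  1.04067146e-01  9.94570209e-01]
 [-9.99999809e-01 -5.38482436e-04 -3.04170846e-04]] [ 0.62325746  0.04169444 -3.67929435] [-0.02700893  0.01898989  0.00637695] 23.866723374142083
to standoff [3.54591928e-01 1.95969439e+02 3.75482587e+02]
```

View pics/s3.png

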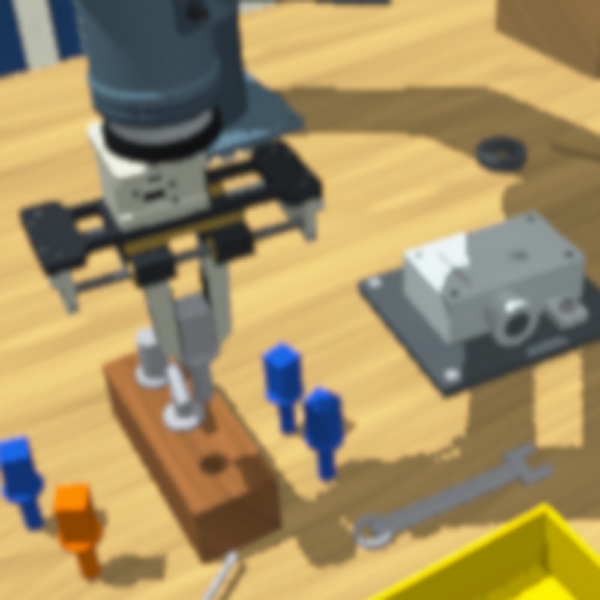

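View pics/w3.png

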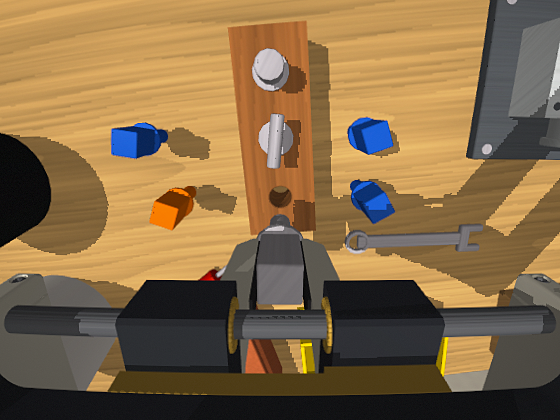

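The picture shows the pin upright in the fingers, with the far hole (280,195) empty and the other plugs in place.

Request:
drive_tool([
  {"offset": [0,17,33],"turn": 0},
  {"offset": [0,35,67],"turn": 0},
  {"offset": [0,52,100],"turn": 0},
  {"offset": [0,70,133],"turn": 0},
  {"offset": [0,87,167],"turn": 0},
  {"offset": [0,105,200],"turn": 0},
  {"offset": [0,122,233],"turn": 0},
  {"offset": [0,140,267],"turn": 0},
])

```text
time: 5.1
position: [494.5, 15.9, 204.4]
tool_rot: [[-0.001, -0.995, 0.098], [0.0, 0.098, 0.995], [-1.0, 0.001, 0.0]]
force: [1.0, 0.7, -2.8]
grip_width: 24.0
```

Request:
drive_tool([
  {"offset": [0,17,33],"turn": 0},
  {"offset": [0,35,65],"turn": 0},
  {"offset": [0,48,90],"turn": 0},
  {"offset": [0,56,108],"turn": 0},
  {"offset": [10,56,108],"turn": 0},
  {"offset": [30,56,108],"turn": 0},
  {"offset": [40,56,108],"turn": 0},
  {"offset": [40,56,108],"turn": 0},
])

```text
time: 5.77
position: [449.0, 127.0, 162.0]
tool_rot: [[-0.006, -0.995, 0.099], [-0.001, 0.099, 0.995], [-1.0, 0.006, -0.001]]
force: [-0.3, -0.9, -2.9]
grip_width: 24.0
```

Run:
```python
from h import *
s=state();print(s['position'],s['force'],s['torque'],s['grip_width'])
im=read_camera('scene')[:,:,::-1];cv2.imwrite('pics/s4.png',cv2.resize(im[120:320,200:400],None,fx=3,fy=3,interpolation=cv2.INTER_CUBIC))
im=read_camera('wrist')[:,:,::-1];cv2.imwrite('pics/w4.png',im)
```

```text
[448.99159687 127.02864321 161.99783594] [-0.33671335 -0.89332884 -2.93983176] [ 0.03261889  0.05390811 -0.03803559] 23.981467181794816
```

View pics/w4.png

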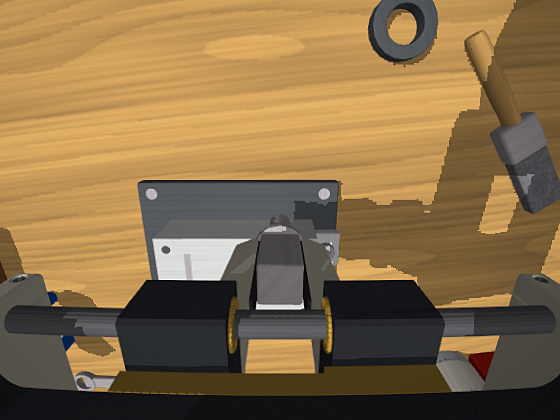

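View pics/s4.png

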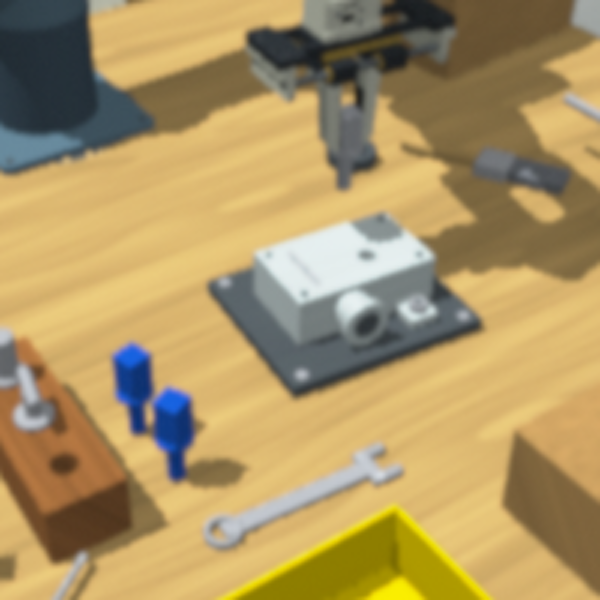

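Request:
drive_tool([
  {"offset": [20,0,0],"turn": 0},
  {"offset": [40,0,0],"turn": 0},
  {"offset": [50,0,0],"turn": 0},
  {"offset": [52,0,0],"turn": 0},
  {"offset": [52,-3,0],"turn": 0},
  {"offset": [52,-6,0],"turn": 0},
  {"offset": [52,-8,0],"turn": 0},
  {"offset": [52,-8,0],"turn": 0},
])

```text
time: 6.53
position: [460.5, 126.6, 113.8]
tool_rot: [[0.003, -0.995, 0.101], [0.0, 0.101, 0.995], [-1.0, -0.003, 0.0]]
force: [-0.3, 0.3, -3.0]
grip_width: 23.8
```

Request:
drive_tool([
  {"offset": [0,-0.7,0],"turn": 0},
  {"offset": [0,-1.4,0],"turn": 0},
  {"offset": [0,-2,0],"turn": 0},
  {"offset": [0,-2,0],"turn": 0},
])

```text
time: 6.87
position: [460.9, 126.6, 112.8]
tool_rot: [[0.0, -0.995, 0.1], [0.0, 0.1, 0.995], [-1.0, -0.0, 0.0]]
force: [0.0, -0.1, -3.0]
grip_width: 23.6
```

Run:
```python
from h import *
s=state();print(s['position'],s['force'],s['torque'],s['grip_width'])
im=read_camera('wrist')[:,:,::-1];cv2.imwrite('pics/w5.png',cv2.resize(im[170:330,180:380],None,fx=4,fy=4,interpolation=cv2.INTER_CUBIC))
```

```text
[460.91296395 126.61664436 112.778451  ] [ 0.04816919 -0.1475342  -2.9538411 ] [0.02576648 0.03396593 0.0006575 ] 23.63082574261847
```

View pics/w5.png

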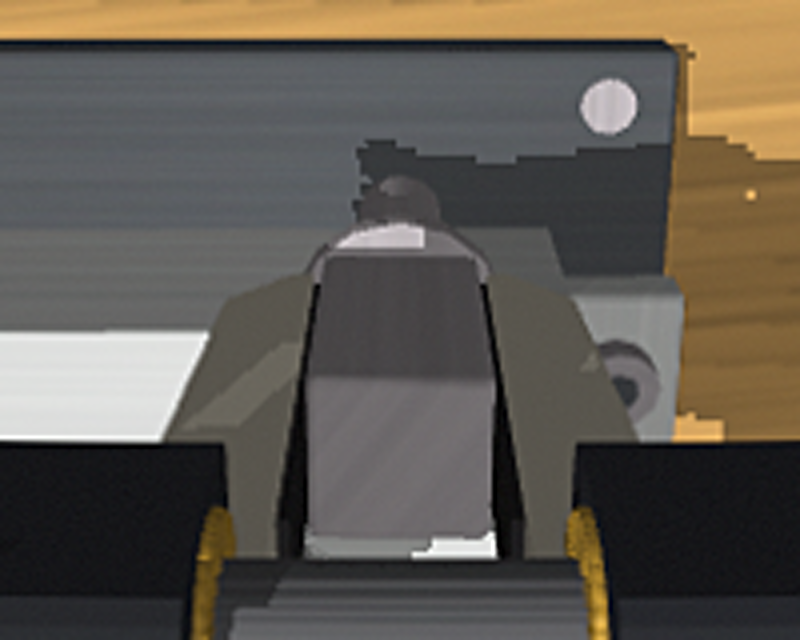

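Request:
drive_tool([
  {"offset": [0,-0.5,0],"turn": 0},
  {"offset": [0,-1,0],"turn": 0},
  {"offset": [0,-1.5,0],"turn": 0},
  {"offset": [0,-2,0],"turn": 0},
])

```text
time: 7.25
position: [462.8, 126.4, 112.6]
tool_rot: [[-0.0, -0.995, 0.1], [-0.0, 0.1, 0.995], [-1.0, 0.0, -0.0]]
force: [0.3, 0.2, -2.8]
grip_width: 23.7
```

Request:
drive_tool([
  {"offset": [0,-0.5,0],"turn": 0},
  {"offset": [0,-1,0],"turn": 0},
  {"offset": [0,-1,0],"turn": 0},
])

```text
time: 7.5
position: [463.9, 126.3, 112.7]
tool_rot: [[0.0, -0.995, 0.1], [-0.0, 0.1, 0.995], [-1.0, -0.0, -0.0]]
force: [-0.1, 0.2, -3.5]
grip_width: 24.0
```

Request:
drive_tool([
  {"offset": [0,-0.4,0],"turn": 0},
  {"offset": [0,-0.8,0],"turn": 0},
  {"offset": [0,-0.8,0],"turn": 0},
])

```text
time: 7.75
position: [464.7, 126.2, 112.7]
tool_rot: [[0.0, -0.995, 0.1], [0.0, 0.1, 0.995], [-1.0, -0.0, 0.0]]
force: [-0.3, 0.9, -3.5]
grip_width: 24.0
```

Request:
drive_tool([
  {"offset": [0,-0.4,0],"turn": 0},
  {"offset": [0,-0.8,0],"turn": 0},
  {"offset": [0,-0.8,0],"turn": 0},
])

```text
time: 8.0
position: [465.5, 126.1, 112.7]
tool_rot: [[0.0, -0.995, 0.1], [-0.0, 0.1, 0.995], [-1.0, -0.0, -0.0]]
force: [0.0, -0.5, -2.9]
grip_width: 23.9
```

Request:
drive_tool([
  {"offset": [0,-0.3,0],"turn": 0},
  {"offset": [0,-0.6,0],"turn": 0},
  {"offset": [0,-0.6,0],"turn": 0},
])

```text
time: 8.25
position: [466.0, 126.1, 112.6]
tool_rot: [[0.0, -0.995, 0.1], [0.0, 0.1, 0.995], [-1.0, -0.0, 0.0]]
force: [-0.2, 0.7, -3.3]
grip_width: 23.6
```

Request:
drive_tool([
  {"offset": [0,-0.3,0],"turn": 0},
  {"offset": [0,-0.6,0],"turn": 0},
  {"offset": [0,-0.6,0],"turn": 0},
])

```text
time: 8.5
position: [466.5, 126.0, 112.6]
tool_rot: [[-0.0, -0.995, 0.101], [0.0, 0.101, 0.995], [-1.0, 0.0, 0.0]]
force: [-0.1, -0.2, -3.1]
grip_width: 23.7
```

Request:
drive_tool([
  {"offset": [0,-0.3,0],"turn": 0},
  {"offset": [0,-0.5,0],"turn": 0},
  {"offset": [0,-0.5,0],"turn": 0},
])

```text
time: 8.75
position: [466.6, 126.0, 112.5]
tool_rot: [[-0.001, -0.995, 0.101], [0.0, 0.101, 0.995], [-1.0, 0.001, -0.0]]
force: [-1.4, -0.5, -1.2]
grip_width: 23.3
```

Request:
drive_tool([
  {"offset": [0,-0.3,0],"turn": 0},
  {"offset": [0,-0.5,0],"turn": 0},
  {"offset": [0,-0.5,0],"turn": 0},
])

```text
time: 9.0
position: [466.8, 126.0, 112.5]
tool_rot: [[-0.002, -0.995, 0.1], [0.0, 0.1, 0.995], [-1.0, 0.002, -0.0]]
force: [-4.4, -0.0, 1.0]
grip_width: 24.0
```

Request:
drive_tool([
  {"offset": [0,0,0],"turn": 0},
  {"offset": [0,0,0],"turn": 0},
  {"offset": [0,0,0],"turn": 0},
  {"offset": [0,0,0],"turn": 0},
])

```text
time: 9.33
position: [466.8, 126.0, 112.5]
tool_rot: [[-0.002, -0.995, 0.1], [0.0, 0.1, 0.995], [-1.0, 0.002, -0.0]]
force: [-5.1, 1.5, 0.8]
grip_width: 23.6
```

Run:
```python
from h import *
for k in range(3):
  s=state();print(s['time'],s['position'].round(2),s['force'].round(2),s['torque'].round(3)); read_camera('top')
```

```text
9.3333 [466.78 125.99 112.47] [-5.13  1.53  0.77] [ 0.186  1.114 -0.011]
9.3833 [466.78 125.97 112.48] [-5.8   0.37  0.21] [0.175 1.151 0.03 ]
9.4333 [466.79 125.96 112.51] [-5.05  0.97  0.32] [ 0.146  1.14  -0.005]
```

Request:
drive_tool([
  {"offset": [0,0,0],"turn": 0},
  {"offset": [0,3,0],"turn": 0},
  {"offset": [0,8,0],"turn": 0},
  {"offset": [0,8,0],"turn": 0},
  {"offset": [0,8,0],"turn": 0},
])

```text
time: 9.9
position: [460.0, 126.7, 112.9]
tool_rot: [[0.001, -0.995, 0.1], [-0.0, 0.1, 0.995], [-1.0, -0.001, 0.0]]
force: [-0.4, 0.5, -2.9]
grip_width: 23.9
```

Run:
```python
from h import *
s=state();print(s['time'],s['position'].round(2),s['tool_rot'].round(4),s['force'].round(2),s['torque'].round(3),s['grip_width'])
im=read_camera('wrist')[:,:,::-1];cv2.imwrite('pics/w6.png',cv2.resize(im[170:330,180:380],None,fx=4,fy=4,interpolation=cv2.INTER_CUBIC))
```

```text
9.9 [459.99 126.69 112.86] [[ 1.500e-03 -9.949e-01  1.004e-01]
 [-1.000e-04  1.004e-01  9.949e-01]
 [-1.000e+00 -1.500e-03  1.000e-04]] [-0.36  0.48 -2.95] [ 0.001 -0.008 -0.004] 23.929909305176885
```

View pics/w6.png

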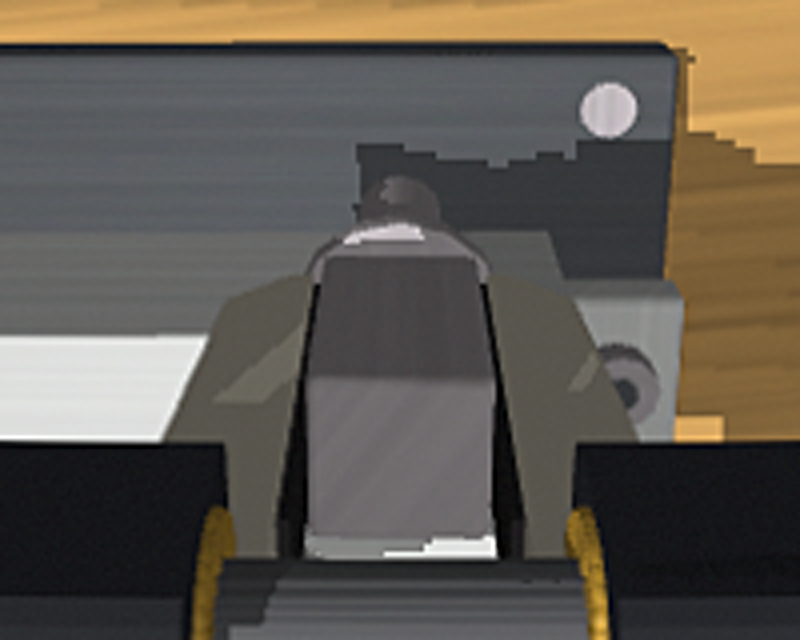

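First touch done (about 5 N, held over half a second), and the pin hasn't moved in the grip. Next is the right end of the front side.

Request:
drive_tool([
  {"offset": [0,1,-20],"turn": 0},
  {"offset": [0,1,-50],"turn": 0},
  {"offset": [0,1,-75],"turn": 0},
  {"offset": [0,1,-88],"turn": 0},
  {"offset": [0,0,-90],"turn": 0},
  {"offset": [0,-1,-90],"turn": 0},
  {"offset": [0,-2,-90],"turn": 0},
  {"offset": [0,-2,-90],"turn": 0},
])

```text
time: 10.62
position: [453.0, 37.6, 112.7]
tool_rot: [[0.001, -0.995, 0.1], [0.0, 0.1, 0.995], [-1.0, -0.001, 0.0]]
force: [-0.3, 0.3, -3.4]
grip_width: 23.9
```

Request:
drive_tool([
  {"offset": [0,-0.5,0],"turn": 0},
  {"offset": [0,-1,0],"turn": 0},
  {"offset": [0,-1.5,0],"turn": 0},
  {"offset": [0,-1.5,0],"turn": 0},
])

```text
time: 10.95
position: [454.2, 37.2, 112.6]
tool_rot: [[0.0, -0.995, 0.1], [-0.0, 0.1, 0.995], [-1.0, -0.0, -0.0]]
force: [-0.1, -0.4, -2.3]
grip_width: 23.6
```

Request:
drive_tool([
  {"offset": [0,-0.5,0],"turn": 0},
  {"offset": [0,-1,0],"turn": 0},
  {"offset": [0,-1,0],"turn": 0},
])

```text
time: 11.2
position: [455.1, 36.7, 112.7]
tool_rot: [[0.0, -0.995, 0.1], [-0.0, 0.1, 0.995], [-1.0, -0.0, -0.0]]
force: [-0.0, -0.9, -2.7]
grip_width: 23.9
```

Request:
drive_tool([
  {"offset": [0,-0.4,0],"turn": 0},
  {"offset": [0,-0.8,0],"turn": 0},
  {"offset": [0,-0.8,0],"turn": 0},
])

```text
time: 11.45
position: [455.9, 36.6, 112.7]
tool_rot: [[0.0, -0.995, 0.101], [-0.0, 0.101, 0.995], [-1.0, -0.0, -0.0]]
force: [-0.6, -0.1, -2.9]
grip_width: 24.0
```

Request:
drive_tool([
  {"offset": [0,-0.3,0],"turn": 0},
  {"offset": [0,-0.6,0],"turn": 0},
  {"offset": [0,-0.6,0],"turn": 0},
])

```text
time: 11.7
position: [456.5, 36.5, 112.7]
tool_rot: [[0.0, -0.995, 0.101], [-0.0, 0.101, 0.995], [-1.0, -0.0, -0.0]]
force: [0.3, -0.6, -3.1]
grip_width: 23.4
```

Request:
drive_tool([
  {"offset": [0,-0.3,0],"turn": 0},
  {"offset": [0,-0.5,0],"turn": 0},
  {"offset": [0,-0.5,0],"turn": 0},
])

```text
time: 11.95
position: [457.0, 36.5, 112.7]
tool_rot: [[0.0, -0.995, 0.1], [-0.0, 0.1, 0.995], [-1.0, -0.0, 0.0]]
force: [0.0, -0.3, -3.5]
grip_width: 23.8
```

Request:
drive_tool([
  {"offset": [0,-0.3,0],"turn": 0},
  {"offset": [0,-0.5,0],"turn": 0},
  {"offset": [0,-0.5,0],"turn": 0},
])

```text
time: 12.2
position: [457.5, 36.5, 112.7]
tool_rot: [[0.0, -0.995, 0.1], [-0.0, 0.1, 0.995], [-1.0, -0.0, -0.0]]
force: [0.5, -0.1, -1.9]
grip_width: 23.3
```

Request:
drive_tool([
  {"offset": [0,-0.3,0],"turn": 0},
  {"offset": [0,-0.5,0],"turn": 0},
  {"offset": [0,-0.5,0],"turn": 0},
])

```text
time: 12.45
position: [457.8, 36.4, 112.6]
tool_rot: [[-0.0, -0.995, 0.1], [0.0, 0.1, 0.995], [-1.0, 0.0, -0.0]]
force: [-0.3, -0.5, -2.8]
grip_width: 23.9
```

Request:
drive_tool([
  {"offset": [0,-0.3,0],"turn": 0},
  {"offset": [0,-0.4,0],"turn": 0},
  {"offset": [0,-0.4,0],"turn": 0},
])

```text
time: 12.7
position: [458.0, 36.4, 112.6]
tool_rot: [[-0.001, -0.995, 0.1], [0.0, 0.1, 0.995], [-1.0, 0.001, -0.0]]
force: [-1.6, 0.0, -1.0]
grip_width: 23.5
```

Request:
drive_tool([
  {"offset": [0,-0.2,0],"turn": 0},
  {"offset": [0,-0.4,0],"turn": 0},
  {"offset": [0,-0.4,0],"turn": 0},
])

```text
time: 12.95
position: [458.1, 36.4, 112.5]
tool_rot: [[-0.001, -0.995, 0.1], [0.0, 0.1, 0.995], [-1.0, 0.001, 0.0]]
force: [-3.1, 0.6, -0.9]
grip_width: 23.8
```

Request:
drive_tool([
  {"offset": [0,-0.15,0],"turn": 0},
  {"offset": [0,-0.15,0],"turn": 0},
  {"offset": [0,-0.15,0],"turn": 0},
  {"offset": [0,-0.15,0],"turn": 0},
  {"offset": [0,-0.15,0],"turn": 0},
])

```text
time: 13.37
position: [458.2, 36.4, 112.5]
tool_rot: [[-0.002, -0.995, 0.1], [0.0, 0.1, 0.995], [-1.0, 0.002, -0.0]]
force: [-5.6, 0.5, 1.6]
grip_width: 23.5
```

Run:
```python
from h import *
for k in range(3):
  s=state();print(s['time'],s['position'].round(2),s['tool_rot'][:,0].round(4),s['force'].round(2),s['torque'].round(3)); read_camera('top')
```

```text
13.3667 [458.15  36.41 112.51] [-1.5e-03  1.0e-04 -1.0e+00] [-5.65  0.48  1.58] [0.055 1.031 0.013]
13.4167 [458.16  36.43 112.51] [-1.5e-03  1.0e-04 -1.0e+00] [-4.79 -0.35  0.67] [ 0.049  1.045 -0.01 ]
13.4667 [458.16  36.41 112.51] [-1.5e-03  1.0e-04 -1.0e+00] [-4.77  0.33  0.86] [0.021 1.121 0.077]
```

Request:
drive_tool([
  {"offset": [0,3,0],"turn": 0},
  {"offset": [0,8,0],"turn": 0},
  {"offset": [0,12,0],"turn": 0},
  {"offset": [0,12,0],"turn": 0},
])

```text
time: 13.85
position: [446.4, 37.7, 112.7]
tool_rot: [[0.0, -0.995, 0.1], [0.0, 0.1, 0.995], [-1.0, -0.0, 0.0]]
force: [-0.1, 1.0, -3.4]
grip_width: 23.8
```

Run:
```python
from h import *
s=state();print(s['time'],s['position'].round(2),s['tool_rot'].round(4),s['force'].round(2))
a=np.array([466.66,126.0]);b=np.array([458.08-.06,36.4]);d=(a-b)/np.linalg.norm(a-b);ey=d;ex=np.array([d[1],-d[0]])
print('yaw',np.degrees(np.arctan2(-d[0],d[1])))
# end contact pin centre predicted: vision centre; end at 75+8 right of casting centre, x about centre
c=b+ex*53; cv=np.array([515.4,77.1])
u=(cv-b)@ey; print('u of centre',u)
t=b+ex*50+ey*(u-83);print('end contact predicted',t)
print('standoff 12', s['tool_rot'].T@np.append(t-12*ey-s['position'][:2],0))
```

```text
13.85 [446.38  37.67 112.66] [[ 3.000e-04 -9.949e-01  1.004e-01]
 [ 0.000e+00  1.004e-01  9.949e-01]
 [-1.000e+00 -3.000e-04  1.000e-04]] [-0.12  0.99 -3.38]
yaw -5.507920549804703
u of centre 46.01961052545819
end contact predicted [504.23964511  -5.20881651]
standoff 12 [ 1.38805048e-02 -6.19216720e+01 -4.88489526e+01]
```

Request:
drive_tool([
  {"offset": [0,0,-20],"turn": 0},
  {"offset": [0,0,-45],"turn": 0},
  {"offset": [0,-5,-52],"turn": 0},
  {"offset": [0,-25,-52],"turn": 0},
  {"offset": [0,-50,-52],"turn": 0},
  {"offset": [0,-62,-50],"turn": 0},
  {"offset": [0,-64,-47],"turn": 0},
  {"offset": [0,-64,-46],"turn": 0},
])

```text
time: 14.52
position: [506.6, -14.3, 112.4]
tool_rot: [[0.0, -0.995, 0.101], [0.0, 0.101, 0.995], [-1.0, -0.0, 0.0]]
force: [0.4, -0.2, -3.5]
grip_width: 23.8
```

Request:
drive_tool([
  {"offset": [0,0,1],"turn": 0},
  {"offset": [0,0,1.5],"turn": 0},
  {"offset": [0,0,2],"turn": 0},
  {"offset": [0,0,2],"turn": 0},
])

```text
time: 14.85
position: [505.6, -12.4, 112.7]
tool_rot: [[-0.0, -0.995, 0.1], [0.0, 0.1, 0.995], [-1.0, 0.0, 0.0]]
force: [0.1, -0.2, -2.8]
grip_width: 23.6
```

Request:
drive_tool([
  {"offset": [0,0,0.7],"turn": 0},
  {"offset": [0,0,1.4],"turn": 0},
  {"offset": [0,0,2],"turn": 0},
  {"offset": [0,0,2],"turn": 0},
])

```text
time: 15.18
position: [506.4, -10.6, 112.7]
tool_rot: [[0.0, -0.995, 0.1], [0.0, 0.1, 0.995], [-1.0, -0.0, 0.0]]
force: [-0.2, -0.1, -2.8]
grip_width: 24.0
```

Run:
```python
from h import *
s=state();print(s['time'],s['position'].round(2),s['force'].round(2))
im=read_camera('wrist')[:,:,::-1];cv2.imwrite('pics/w7.png',cv2.resize(im[130:330,180:380],None,fx=3,fy=3,interpolation=cv2.INTER_CUBIC))
```

```text
15.1833 [506.35 -10.58 112.72] [-0.18 -0.13 -2.84]
```

View pics/w7.png

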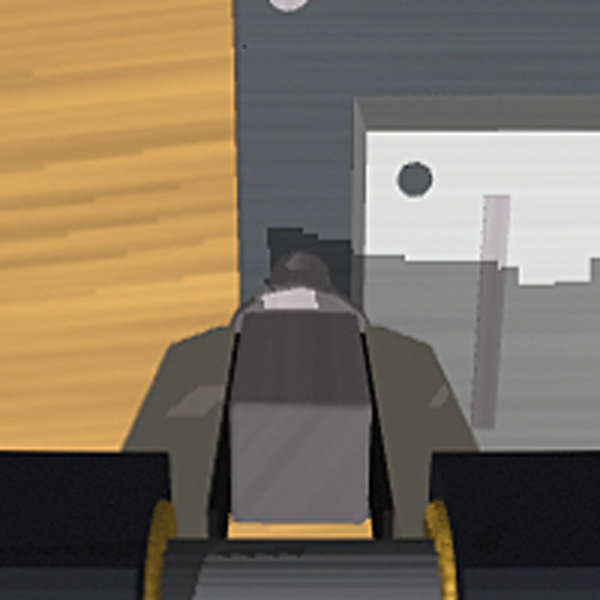

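Request:
drive_tool([
  {"offset": [0,0,0.6],"turn": 0},
  {"offset": [0,0,1.2],"turn": 0},
  {"offset": [0,0,1.8],"turn": 0},
  {"offset": [0,0,1.8],"turn": 0},
])

```text
time: 15.57
position: [506.6, -8.8, 112.6]
tool_rot: [[-0.0, -0.995, 0.1], [0.0, 0.1, 0.995], [-1.0, 0.0, 0.0]]
force: [0.1, 1.0, -2.5]
grip_width: 23.6
```

Request:
drive_tool([
  {"offset": [0,0,0.5],"turn": 0},
  {"offset": [0,0,1],"turn": 0},
  {"offset": [0,0,1],"turn": 0},
])

```text
time: 15.82
position: [506.6, -7.8, 112.6]
tool_rot: [[-0.0, -0.995, 0.1], [0.0, 0.1, 0.995], [-1.0, 0.0, 0.0]]
force: [-0.3, 0.5, -3.0]
grip_width: 23.8
```

Request:
drive_tool([
  {"offset": [0,0,0.4],"turn": 0},
  {"offset": [0,0,0.8],"turn": 0},
  {"offset": [0,0,0.8],"turn": 0},
])

```text
time: 16.07
position: [506.7, -7.1, 112.6]
tool_rot: [[-0.0, -0.995, 0.1], [0.0, 0.1, 0.995], [-1.0, 0.0, 0.0]]
force: [-0.5, 0.0, -2.7]
grip_width: 23.9
```

Request:
drive_tool([
  {"offset": [0,0,0.3],"turn": 0},
  {"offset": [0,0,0.5],"turn": 0},
  {"offset": [0,0,0.5],"turn": 0},
])

```text
time: 16.32
position: [506.8, -6.6, 112.7]
tool_rot: [[0.0, -0.995, 0.101], [0.0, 0.101, 0.995], [-1.0, -0.0, 0.0]]
force: [0.2, -1.0, -2.3]
grip_width: 23.8
```

Request:
drive_tool([
  {"offset": [0,0,0.2],"turn": 0},
  {"offset": [0,0,0.4],"turn": 0},
  {"offset": [0,0,0.4],"turn": 0},
])

```text
time: 16.57
position: [506.8, -6.2, 112.6]
tool_rot: [[-0.0, -0.995, 0.1], [0.0, 0.1, 0.995], [-1.0, 0.0, 0.0]]
force: [0.2, -0.3, -2.8]
grip_width: 23.3
```

Request:
drive_tool([
  {"offset": [0,0,0.2],"turn": 0},
  {"offset": [0,0,0.4],"turn": 0},
  {"offset": [0,0,0.4],"turn": 0},
])

```text
time: 16.82
position: [506.9, -5.8, 112.7]
tool_rot: [[-0.0, -0.995, 0.1], [0.0, 0.1, 0.995], [-1.0, 0.0, 0.0]]
force: [-0.4, 0.7, -1.7]
grip_width: 23.5
```

Request:
drive_tool([
  {"offset": [0,0,0.2],"turn": 0},
  {"offset": [0,0,0.4],"turn": 0},
  {"offset": [0,0,0.4],"turn": 0},
])

```text
time: 17.07
position: [506.9, -5.4, 112.6]
tool_rot: [[-0.0, -0.995, 0.1], [0.0, 0.1, 0.995], [-1.0, 0.0, 0.0]]
force: [-0.4, 0.3, -1.9]
grip_width: 23.7
```

Request:
drive_tool([
  {"offset": [0,0,0.2],"turn": 0},
  {"offset": [0,0,0.4],"turn": 0},
  {"offset": [0,0,0.4],"turn": 0},
])

```text
time: 17.32
position: [507.0, -5.0, 112.7]
tool_rot: [[0.0, -0.995, 0.1], [-0.0, 0.1, 0.995], [-1.0, -0.0, -0.0]]
force: [-0.1, 0.2, -2.7]
grip_width: 24.0
```

Request:
drive_tool([
  {"offset": [0,0,0.2],"turn": 0},
  {"offset": [0,0,0.4],"turn": 0},
  {"offset": [0,0,0.4],"turn": 0},
])

```text
time: 17.57
position: [507.0, -4.6, 112.6]
tool_rot: [[-0.0, -0.995, 0.1], [0.0, 0.1, 0.995], [-1.0, 0.0, -0.0]]
force: [0.5, -0.6, -3.3]
grip_width: 24.0
```

Request:
drive_tool([
  {"offset": [0,0,0.2],"turn": 0},
  {"offset": [0,0,0.4],"turn": 0},
  {"offset": [0,0,0.4],"turn": 0},
])

```text
time: 17.82
position: [507.0, -4.2, 112.6]
tool_rot: [[-0.0, -0.995, 0.1], [0.0, 0.1, 0.995], [-1.0, 0.0, 0.0]]
force: [-0.9, 0.1, -3.7]
grip_width: 23.5
```

Request:
drive_tool([
  {"offset": [0,0,0.2],"turn": 0},
  {"offset": [0,0,0.4],"turn": 0},
  {"offset": [0,0,0.4],"turn": 0},
])

```text
time: 18.07
position: [507.1, -3.8, 112.6]
tool_rot: [[-0.0, -0.995, 0.1], [-0.0, 0.1, 0.995], [-1.0, 0.0, -0.0]]
force: [-0.5, 0.7, -2.4]
grip_width: 23.6
```

Request:
drive_tool([
  {"offset": [0,0,0.2],"turn": 0},
  {"offset": [0,0,0.4],"turn": 0},
  {"offset": [0,0,0.4],"turn": 0},
])

```text
time: 18.32
position: [507.1, -3.5, 112.7]
tool_rot: [[-0.0, -0.995, 0.1], [-0.0, 0.1, 0.995], [-1.0, 0.0, -0.0]]
force: [0.0, -0.5, -3.2]
grip_width: 23.8
```

Request:
drive_tool([
  {"offset": [0,0,0.2],"turn": 0},
  {"offset": [0,0,0.4],"turn": 0},
  {"offset": [0,0,0.4],"turn": 0},
])

```text
time: 18.57
position: [507.1, -3.4, 112.7]
tool_rot: [[-0.0, -0.995, 0.1], [-0.001, 0.1, 0.995], [-1.0, 0.0, -0.001]]
force: [-0.0, -2.7, -3.9]
grip_width: 23.6
```

Request:
drive_tool([
  {"offset": [0,0,0.2],"turn": 0},
  {"offset": [0,0,0.3],"turn": 0},
  {"offset": [0,0,0.3],"turn": 0},
])

```text
time: 18.82
position: [507.1, -3.3, 112.7]
tool_rot: [[-0.0, -0.995, 0.1], [-0.001, 0.1, 0.995], [-1.0, 0.0, -0.001]]
force: [-0.3, -5.2, -2.8]
grip_width: 24.0
```

Request:
drive_tool([
  {"offset": [0,0,-0.1],"turn": 0},
  {"offset": [0,0,-0.1],"turn": 0},
  {"offset": [0,0,-0.1],"turn": 0},
  {"offset": [0,0,-0.1],"turn": 0},
  {"offset": [0,0,-0.1],"turn": 0},
])

```text
time: 19.23
position: [507.2, -3.3, 112.7]
tool_rot: [[-0.0, -0.995, 0.1], [-0.001, 0.1, 0.995], [-1.0, 0.0, -0.001]]
force: [-0.7, -5.9, -3.2]
grip_width: 23.9
```

Run:
```python
from h import *
for k in range(2):
  s=state();print(s['time'],s['position'].round(2),s['tool_rot'][:,0].round(4),s['force'].round(2),s['torque'].round(3)); read_camera('top')
```

```text
19.2333 [507.17  -3.28 112.67] [-1.e-04 -8.e-04 -1.e+00] [-0.71 -5.88 -3.23] [-1.173  0.222  0.022]
19.2833 [507.17  -3.26 112.68] [-0.e+00 -8.e-04 -1.e+00] [-1.04 -4.76 -2.58] [-1.147  0.198  0.005]
```

Request:
drive_tool([
  {"offset": [0,0,-3],"turn": 0},
  {"offset": [0,0,-8],"turn": 0},
  {"offset": [-10,0,-10],"turn": 0},
  {"offset": [-30,0,-10],"turn": 0},
  {"offset": [-50,0,-10],"turn": 0},
  {"offset": [-60,0,-10],"turn": 0},
  {"offset": [-60,0,-10],"turn": 0},
])

```text
time: 19.92
position: [508.0, -13.1, 175.6]
tool_rot: [[0.006, -0.995, 0.101], [-0.001, 0.101, 0.995], [-1.0, -0.006, -0.0]]
force: [0.6, 0.6, -2.3]
grip_width: 23.6
```

Run:
```python
from h import *
s=state();print(s['time'],s['position'].round(2),s['tool_rot'].round(4),s['force'].round(2))
a=np.array([466.66,126.0]);b=np.array([458.07,36.4]);d=(a-b)/np.linalg.norm(a-b);ey=d;ex=np.array([d[1],-d[0]])
e=np.array([507.1,-3.39])
u=(e-b)@ey
B=b+ex*63+ey*(u+103);print('bore',B,np.degrees(np.arctan2(-d[0],d[1])))
print(s['tool_rot'].T@np.append(B-s['position'][:2],0))
```

```text
19.9167 [507.98 -13.06 175.62] [[ 5.700e-03 -9.949e-01  1.006e-01]
 [-9.000e-04  1.006e-01  9.949e-01]
 [-1.000e+00 -5.700e-03 -3.000e-04]] [ 0.61  0.57 -2.25]
bore [527.27864672  98.14772437] -5.476240334597216
[ 1.26410773e-02 -8.01689648e+00  1.12583542e+02]
```

Request:
drive_tool([
  {"offset": [0,-2,20],"turn": 0},
  {"offset": [0,-4,50],"turn": 0},
  {"offset": [0,-6,80],"turn": 0},
  {"offset": [0,-8,105],"turn": 0},
  {"offset": [15,-8,112.6],"turn": 0},
  {"offset": [23,-8,112.6],"turn": 0},
  {"offset": [23,-8,112.6],"turn": 0},
  {"offset": [23,-8,112.6],"turn": 0},
])

```text
time: 20.58
position: [524.4, 97.9, 148.5]
tool_rot: [[-0.003, -0.995, 0.101], [-0.0, 0.101, 0.995], [-1.0, 0.003, -0.001]]
force: [0.0, 0.4, -2.4]
grip_width: 23.6
```

Run:
```python
from h import *
for k in range(3):
  s=state();print(s['time'],s['position'].round(2),s['force'].round(2),(s['tool_rot'].T@(np.array([527.28,98.2,0])-s['position'])).round(2))
  im=read_camera('wrist')[:,:,::-1]
cv2.imwrite('pics/w8.png',cv2.resize(im[130:330,180:380],None,fx=3,fy=3,interpolation=cv2.INTER_CUBIC))
```

```text
20.5833 [524.42  97.88 148.49] [ 0.04  0.36 -2.43] [148.48  -3.26   0.69]
20.6333 [525.09  97.61 149.26] [-0.08  0.33 -2.04] [149.26  -2.3    0.87]
20.6833 [525.49  97.51 149.72] [-0.18  1.46 -2.88] [149.72  -1.74   0.9 ]
```

View pics/w8.png

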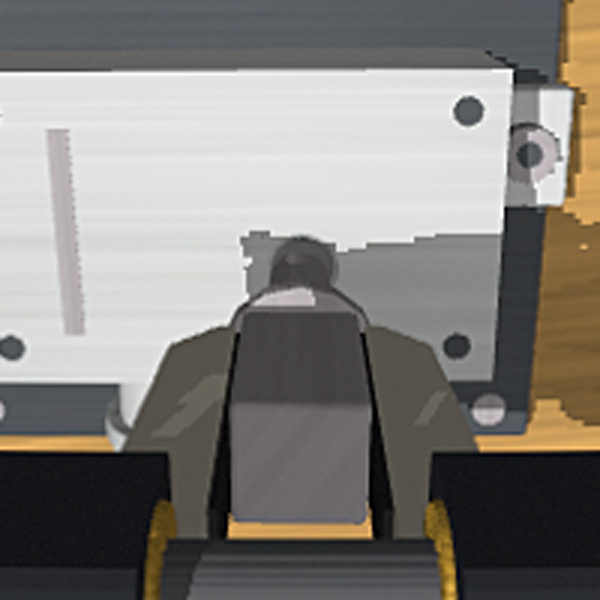

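Request:
drive_tool([
  {"offset": [0,-0.5,0.7],"turn": 0},
  {"offset": [0,-0.5,0.7],"turn": 0},
  {"offset": [0,-0.5,0.7],"turn": 0},
  {"offset": [0,-0.5,0.7],"turn": 0},
  {"offset": [0,-0.5,0.7],"turn": 0},
  {"offset": [0,-0.5,0.7],"turn": 0},
])

```text
time: 21.23
position: [526.0, 99.1, 149.7]
tool_rot: [[0.0, -0.995, 0.1], [0.0, 0.1, 0.995], [-1.0, -0.0, 0.0]]
force: [-0.3, 0.6, -2.1]
grip_width: 23.9
```

Run:
```python
from h import *
for k in range(3):
  s=state();print(s['time'],s['position'].round(2),s['force'].round(2),(s['tool_rot'].T@(np.array([527.28,98.2,0])-s['position'])).round(2))
  read_camera('top')
```

```text
21.2333 [526.01  99.08 149.7 ] [-0.28  0.59 -2.08] [149.7   -1.34  -0.75]
21.2833 [525.99  99.11 149.69] [-0.9  0.6 -2.1] [149.69  -1.37  -0.77]
21.3333 [526.    99.11 149.64] [-0.11  0.17 -2.68] [149.64  -1.37  -0.77]
```

Request:
drive_tool([
  {"offset": [0,-1.37,-0.77],"turn": 0},
  {"offset": [2,-1.37,-0.77],"turn": 0},
  {"offset": [5,-1.37,-0.77],"turn": 0},
  {"offset": [6.5,-1.37,-0.77],"turn": 0},
  {"offset": [6.5,-1.37,-0.77],"turn": 0},
  {"offset": [6.5,-1.37,-0.77],"turn": 0},
])

```text
time: 21.88
position: [527.1, 98.2, 142.9]
tool_rot: [[-0.001, -0.995, 0.1], [0.0, 0.1, 0.995], [-1.0, 0.001, -0.0]]
force: [0.3, 0.2, -3.0]
grip_width: 23.8
```

Run:
```python
from h import *
for k in range(2):
  s=state();print(s['time'],s['position'].round(2),s['force'].round(2),(s['tool_rot'].T@(np.array([527.28,98.2,0])-s['position'])).round(2))
  im=read_camera('wrist')[:,:,::-1]
cv2.imwrite('pics/w9.png',cv2.resize(im[180:260,240:340],None,fx=7,fy=7,interpolation=cv2.INTER_CUBIC))
im=read_camera('scene')[:,:,::-1]
cv2.imwrite('pics/s9.png',cv2.resize(im[150:250,260:370],None,fx=6,fy=6,interpolation=cv2.INTER_CUBIC))
```

```text
21.8833 [527.1   98.22 142.86] [ 0.29  0.19 -3.03] [142.86  -0.27   0.  ]
21.9333 [527.26  98.19 143.04] [ 0.34  0.   -3.76] [ 1.4304e+02 -5.0000e-02  2.0000e-02]
```

View pics/w9.png

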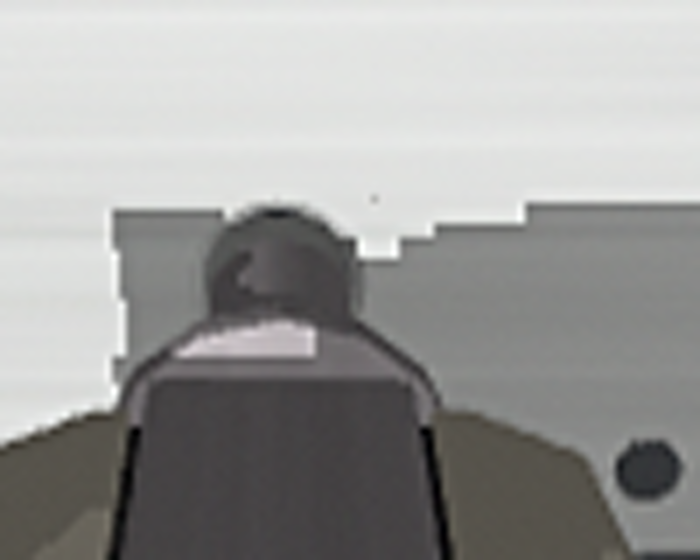

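View pics/s9.png

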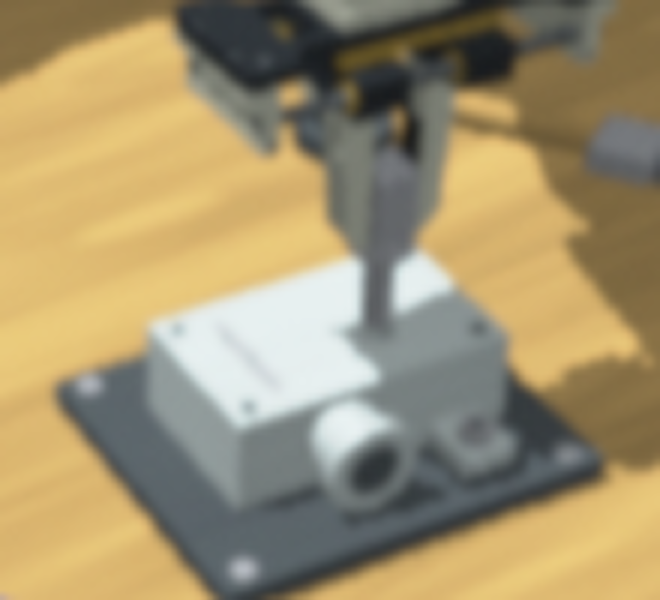

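The bore's dark rim shows evenly around the shank tip at crop (280,210), so the pin is centred. I'll lower it gently.

Request:
drive_tool([
  {"offset": [1,0,0],"turn": 0},
  {"offset": [2,0,0],"turn": 0},
  {"offset": [3,0,0],"turn": 0},
  {"offset": [4,0,0],"turn": 0},
  {"offset": [4,0,0],"turn": 0},
])

```text
time: 22.45
position: [527.1, 98.2, 138.9]
tool_rot: [[-0.0, -0.995, 0.1], [0.0, 0.1, 0.995], [-1.0, 0.0, -0.0]]
force: [-0.1, -0.2, -3.6]
grip_width: 23.9
```

Request:
drive_tool([
  {"offset": [1,0,0],"turn": 0},
  {"offset": [2,0,0],"turn": 0},
  {"offset": [3,0,0],"turn": 0},
  {"offset": [4,0,0],"turn": 0},
  {"offset": [4,0,0],"turn": 0},
])

```text
time: 22.87
position: [527.1, 98.2, 134.9]
tool_rot: [[-0.0, -0.995, 0.1], [0.0, 0.1, 0.995], [-1.0, 0.0, -0.0]]
force: [0.9, -0.6, -3.2]
grip_width: 23.8
```

Request:
drive_tool([
  {"offset": [2,0,0],"turn": 0},
  {"offset": [4,0,0],"turn": 0},
  {"offset": [6,0,0],"turn": 0},
  {"offset": [8,0,0],"turn": 0},
  {"offset": [10,0,0],"turn": 0},
  {"offset": [10,0,0],"turn": 0},
])

```text
time: 23.37
position: [527.0, 98.2, 124.6]
tool_rot: [[-0.001, -0.995, 0.1], [0.0, 0.1, 0.995], [-1.0, 0.001, -0.0]]
force: [0.1, 0.1, -2.6]
grip_width: 23.6
```

Request:
drive_tool([
  {"offset": [2,0,0],"turn": 0},
  {"offset": [4,0,0],"turn": 0},
  {"offset": [6,0,0],"turn": 0},
  {"offset": [8,0,0],"turn": 0},
  {"offset": [10,0,0],"turn": 0},
  {"offset": [10,0,0],"turn": 0},
])

```text
time: 23.87
position: [527.0, 98.2, 114.6]
tool_rot: [[-0.001, -0.995, 0.101], [0.0, 0.101, 0.995], [-1.0, 0.001, -0.0]]
force: [-0.3, 0.1, -3.0]
grip_width: 23.9
```

Request:
drive_tool([
  {"offset": [2,0,0],"turn": 0},
  {"offset": [4,0,0],"turn": 0},
  {"offset": [6,0,0],"turn": 0},
  {"offset": [8,0,0],"turn": 0},
  {"offset": [10,0,0],"turn": 0},
  {"offset": [10,0,0],"turn": 0},
])

```text
time: 24.37
position: [527.0, 98.2, 104.6]
tool_rot: [[-0.001, -0.995, 0.1], [-0.0, 0.1, 0.995], [-1.0, 0.001, -0.0]]
force: [1.3, -0.4, -3.4]
grip_width: 23.6
```

Request:
drive_tool([
  {"offset": [2,0,0],"turn": 0},
  {"offset": [4,0,0],"turn": 0},
  {"offset": [6,0,0],"turn": 0},
  {"offset": [7.5,0,0],"turn": 0},
  {"offset": [8,0,0],"turn": 0},
  {"offset": [8,0,0],"turn": 0},
])

```text
time: 24.87
position: [527.2, 98.2, 97.0]
tool_rot: [[-0.0, -0.995, 0.1], [0.0, 0.1, 0.995], [-1.0, 0.0, -0.0]]
force: [-0.1, -0.5, -3.0]
grip_width: 23.6
```

Request:
drive_tool([
  {"offset": [0.4,0,0],"turn": 0},
  {"offset": [0.8,0,0],"turn": 0},
  {"offset": [0.8,0,0],"turn": 0},
])

```text
time: 25.12
position: [527.3, 98.2, 96.4]
tool_rot: [[0.0, -0.995, 0.1], [0.0, 0.1, 0.995], [-1.0, -0.0, 0.0]]
force: [-0.6, 0.2, -3.1]
grip_width: 23.4
```

Request:
drive_tool([
  {"offset": [0.3,0,0],"turn": 0},
  {"offset": [0.6,0,0],"turn": 0},
  {"offset": [0.6,0,0],"turn": 0},
])

```text
time: 25.37
position: [527.3, 98.2, 95.7]
tool_rot: [[-0.0, -0.995, 0.1], [-0.0, 0.1, 0.995], [-1.0, 0.0, -0.0]]
force: [-0.1, -0.0, -3.3]
grip_width: 23.7
```

Request:
drive_tool([
  {"offset": [0.2,0,0],"turn": 0},
  {"offset": [0.4,0,0],"turn": 0},
  {"offset": [0.4,0,0],"turn": 0},
])

```text
time: 25.62
position: [527.3, 98.2, 95.3]
tool_rot: [[-0.0, -0.995, 0.1], [-0.0, 0.1, 0.995], [-1.0, 0.0, -0.0]]
force: [-0.2, -0.9, -2.4]
grip_width: 23.6
```

Request:
drive_tool([
  {"offset": [0.2,0,0],"turn": 0},
  {"offset": [0.3,0,0],"turn": 0},
  {"offset": [0.3,0,0],"turn": 0},
])

```text
time: 25.87
position: [527.3, 98.2, 95.0]
tool_rot: [[-0.0, -0.995, 0.1], [0.0, 0.1, 0.995], [-1.0, 0.0, 0.0]]
force: [0.0, 0.1, -3.7]
grip_width: 23.8
```

Request:
drive_tool([
  {"offset": [0.2,0,0],"turn": 0},
  {"offset": [0.3,0,0],"turn": 0},
  {"offset": [0.3,0,0],"turn": 0},
])

```text
time: 26.12
position: [527.3, 98.2, 94.8]
tool_rot: [[0.0, -0.995, 0.1], [-0.0, 0.1, 0.995], [-1.0, -0.0, -0.0]]
force: [0.6, 0.3, -3.2]
grip_width: 23.8
```

Request:
drive_tool([
  {"offset": [0.2,0,0],"turn": 0},
  {"offset": [0.3,0,0],"turn": 0},
  {"offset": [0.3,0,0],"turn": 0},
])

```text
time: 26.37
position: [527.3, 98.2, 94.8]
tool_rot: [[0.0, -0.995, 0.1], [-0.0, 0.1, 0.995], [-1.0, -0.0, -0.0]]
force: [-1.9, 0.6, 1.7]
grip_width: 23.4
```

Seated: the vertical force jumped by about 5 N at TCP z 94.8, which puts the pin origin at about 20 mm. Releasing.

Request:
drive_tool([
  {"offset": [0,0,0],"turn": 0},
  {"offset": [0,0,0],"turn": 0},
  {"offset": [0,0,0],"turn": 0},
  {"offset": [0,0,0],"turn": 0},
  {"offset": [0,0,0],"turn": 0},
], claw=50)

```text
time: 26.78
position: [527.4, 98.2, 94.5]
tool_rot: [[0.0, -0.995, 0.101], [0.0, 0.101, 0.995], [-1.0, -0.0, 0.0]]
force: [-0.6, -0.1, -0.2]
grip_width: 48.9
```

Request:
drive_tool([
  {"offset": [-10,0,0],"turn": 0},
  {"offset": [-30,0,0],"turn": 0},
  {"offset": [-60,0,0],"turn": 0},
  {"offset": [-90,0,0],"turn": 0},
  {"offset": [-120,30,0],"turn": 0},
  {"offset": [-120,60,0],"turn": 0},
  {"offset": [-120,60,0],"turn": 0},
  {"offset": [-120,60,0],"turn": 0},
])

```text
time: 27.45
position: [466.8, 104.5, 215.8]
tool_rot: [[0.002, -0.995, 0.1], [-0.0, 0.1, 0.995], [-1.0, -0.002, 0.0]]
force: [1.1, -0.2, -0.2]
grip_width: 50.1
```

Run:
```python
from h import *
s=state();print(s['time'],s['position'].round(2),s['force'].round(2),s['grip_width'])
W=camera_info('wrist');im=read_camera('wrist')[:,:,::-1];np.savez('w10.npz',**{k:W[k] for k in W})
cv2.imwrite('pics/w10.png',im)
im=read_camera('scene')[:,:,::-1]
cv2.imwrite('pics/s10.png',cv2.resize(im[130:330,150:370],None,fx=3,fy=3,interpolation=cv2.INTER_CUBIC))
```

```text
27.45 [466.85 104.48 215.79] [ 1.1  -0.22 -0.17] 50.055315160682284
```

View pics/w10.png

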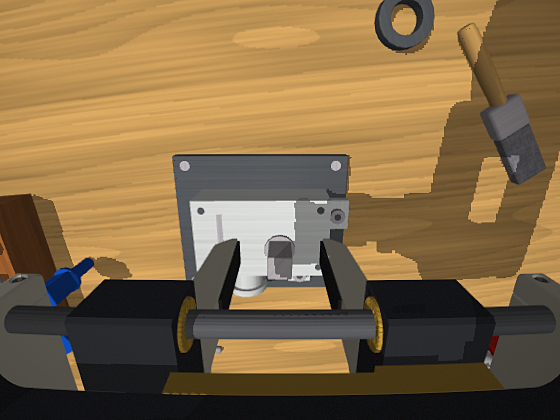

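View pics/s10.png

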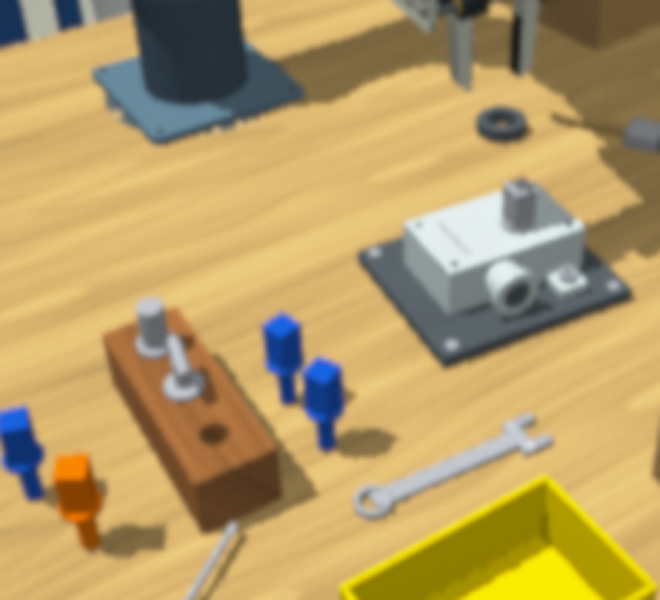

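The pin stands in the bore, flange on the casting top, and the other things are undisturbed. One enlarged check, once the arm has settled, before handing in.

Request:
drive_tool([
  {"offset": [0,0,0],"turn": 0},
  {"offset": [0,0,0],"turn": 0},
  {"offset": [0,0,0],"turn": 0},
  {"offset": [0,0,0],"turn": 0},
  {"offset": [0,0,0],"turn": 0},
  {"offset": [0,0,0],"turn": 0},
])

```text
time: 28.05
position: [467.7, 104.2, 214.2]
tool_rot: [[-0.001, -0.995, 0.101], [0.0, 0.101, 0.995], [-1.0, 0.001, -0.0]]
force: [0.1, -0.8, 0.9]
grip_width: 50.2
```

Run:
```python
from h import *
W=camera_info('wrist');im=read_camera('wrist')[:,:,::-1];c=im[185:295,225:345]
cv2.imwrite('pics/w11.png',cv2.resize(c,None,fx=5,fy=5,interpolation=cv2.INTER_CUBIC))
m=np.array([.9949,-.1004,0]);y=np.array([.1004,.9949,0]);B=np.array([527.28,98.2,0])
f=lambda P:((proj(W,P)-[225,185]+.5)*5-.5).round(0).tolist()
print('flange top front z70',f(B-17*m+[0,0,70]),'head top corners z110',[f(B+a*12*m+b*12*y+[0,0,110]) for a,b in((-1,1),(-1,-1),(1,-1),(1,1))])
```

```text
flange top front z70 [[279.0, 255.0]] head top corners z110 [[[343.0, 364.0]], [[216.0, 364.0]], [[218.0, 475.0]], [[341.0, 475.0]]]
```

View pics/w11.png

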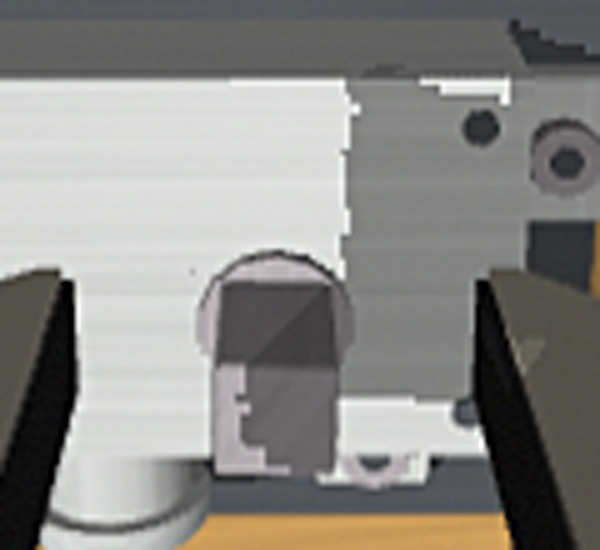

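The head top appears at crop x 213–340, y 366–473. A pin fully home should appear at x 216–343, y 364–475, so they agree.

```bash
python3 -c "
from station import *
close_job();print(state()['time'])"
```

```text
the job is handed in; nothing more can be done
the job is handed in; nothing more can be done
```

The square-headed steel pin is in the casting's bore with its flange down on the top, and the job is handed in at about 28 s.

- **Touches:** I made them in the order asked: front left, front right, then right end. Each was a steady push held for over half a second, with the highest reading just under 6 N. The pin did not shift in the grip.
- **Bore position:** The three touches put the bore at (527.3, 98.2) mm, with the casting yawed -5.5°. The first camera estimate was (527.3, 96.5) mm, 1.7 mm off and within the camera's calibration, so I used the touches.
- **Insertion:** The pin went down with no sideways load. It met the casting at a tool height of 94.8 mm, which puts the pin's origin at about 20 mm over the bench. The seating push was about 5 N.
- **Last checks:** After release, the pin's head in the wrist picture was within about 0.6 pixel of where a fully seated pin should appear. In the last views the other two plugs, the look-alikes and the nearby tools stood where they were. The gripper was open and clear of everything. No check failed.

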